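Divert the grinding balls into the other cup

ROBOT

A 6-joint arm with a two-finger parallel gripper is mounted at the origin on the work surface; the furniture and walls round the work are solid. World frame = base frame: x ahead of the robot, y to its left, z up, the work surface at z = 0. Lengths are in mm, angles in rad, forces in N, time in s.
With the tool pointing down it reaches from about 350 to 975 mm from the base axis. Payload 7.1 kg.
Tool frame: the origin (TCP) lies midway between the tips of the shut fingers; the grasp point (between the pads) lies ctrl.grip_point_offset behind it (ctrl.grip_point_offset is the distance from the TCP to the grasp point, in mm); z points along the fingers, y is the line along which they close (so a half turn about z gives the same grasp; the last joint's range is limited). The gripper opens to 88 mm and grips with 3 to 60 N. Pads are 20 mm wide; open, the fingers measure 115 mm over their backs; the gripper's body (75 mm by 178 mm) begins 61 mm behind the grasp point.
Start: joints at [-1.128, 0.423, 1.63, -0, 1.089, -0.019], TCP at [278.489, -559.507, 222.675] pointing down, gripper open.
Joint ranges: [-3, 3], [-0.9, 2.11], [0.09, 2.58], [-1.31, 4.45], [0.11, 2.69], [-2.54, 2.54]. Speed limits (rad/s): [2.39, 2.39, 3.01, 3.14, 3.14, 3.14].

INTERFACE

Orientations are given as a rotation vector (axis times angle).
In Python, from workcell import ctrl, get_image, close_job, finder gives the robot as it stands.
- The arm moves only by the tool servo_tool, never from a script. Its argument "deltas" is a list of rows, each a list of 2 entries, a list of its own where there are three numbers: the shift along the tool's x, y, z in mm, then the turn, a rotation vector about the tool's x, y, z in rad. A call has 1 to 5 rows; each row is the pose to reach, as a shift and turn from the pose commanded when the call began, along the tool's axes at that moment; what a row does not reach only later rows make up. A row lasts 1/12 s, in which the tool goes at most 41.7 mm and 7.16 degrees, less where a joint would pass 70% of its speed; a pose out of reach is approached as far as the arm can. A call with a gripper value outside its range is refused whole. "grip" is the closure, from -1 (fully open) to 1 (shut), so that 0 is half open, set as the call begins (left out, the last holds). The fingers move at their own pace and stop on an object; the grip force is fixed at half the most. Time passes only in rows, so rows that repeat a pose let the fingers close. It gives the time, the measured TCP pose, the force, the opening and the grip force at its end, in the units of the state.
- ctrl.get_obs(): the state, without advancing time (a new reading comes with each control period).
- get_image(name): name is "scene" or "side" or "wrist"; returns a dict with "frame" (384x512x3 uint8, blue, green, red), "depth" (384x512 float32, mm along the optical axis (not along the pixel's ray), 0 where there is no reading), "K" (3x3 intrinsics, pixels), "pose" (4x4, takes a point from camera to world coordinates). Camera axes: x right, y down, z forward; pixel columns grow to the right and rows downward; lengths in mm; the calibration is good to about 2 mm. A picture is of the moment at which its call begins.
- close_job(): hands the job in; it is judged then, once.
Trained networks look in a picture, given as the dict that the camera call returned (one of the last four; its "shot" number tells which), for a name from the list of things; names that differ only in an ending like _2 or _b are one class to them, and where a whole thing is asked for, a point or a joint stands for the part that bears it (a point fixed in the world has none). Each returns a list of dicts, best first, with "score" (0 to 1); they miss things now and then, are a little off and sometimes report something else, mostly with a low value. They report only what shows in the picture. A call takes as long as a camera call.
- finder.search_frame(query, picture): "rect" ([centre column, centre row, width, height] as shares, 0 to 1, of the picture: columns of its width, rows of its height, round what is visible of it).
- finder.silhouettes(query, picture): "mask" (384x512 bool, what is visible of it) and "rect" ([centre column, centre row, width, height] as shares, 0 to 1, of the picture: columns of its width, rows of its height, round what is visible of it).
The state is a dict: "t": time; "qpos": joint angles; "qvel": joint speeds; "joint_torque": joint torques, N m; "ee_pos": TCP position; "orientation": TCP orientation; "ft_force": force on the tool from outside, world axes, zero at the start; "moment": the same for the moment, N m; "width": finger opening in mm; "grasp_force": force on a finger pad.
Only numpy, scipy, OpenCV 4.12 (cv2) and the standard library are available. Lean on these libraries where they do the work, as an engineer would, in place of code of your own. Each camera call takes 0.05 s, during which the arm holds its last target. There are 200 camera calls.

TASK

The three steel grinding balls waiting in the feed chute of the bench sorter must not go into the cup that its seesaw gate leads to now, but into the cup at the other end. Press down the raised end of the gate with your fingertips until it rocks over its pivot and stays over; after that, push the stop bar endways by one of its end buttons until all three balls have run down into that other cup. Use fingertips only: do not touch or lift the balls, and leave the bottles on the bench where they are.

Things in the scene. Friction and masses are not known exactly. Their poses are not given: they have to be found in the camera images.
- sorter: Bench sorter of bare metal, fixed on the worktop; its place and yaw vary. Origin at worktop height (z = 0) straight below the gate's pivot. x points away from the robot to the back wall (the way the balls run), y to the left along the gate and cups, z up. Base 76 (x) by 250 mm (y). Two posts guiding the stop bar at x = -65, y = +26 and -26 mm are its highest points, 107 mm.
- cup_left (a point): Centre of the inner floor (8 mm above the worktop) of the grey open cup at the left (+y) end of the gate. Cup 64 mm (x) by 66 mm (y) outside, rim 39 mm above the worktop.
- cup_right (a point): The same point of the like cup at the right (-y) end.
- chute_lip (a point): Middle of the feed chute's floor at its lower end, 57 mm above the worktop, where balls drop onto the gate. The metal chute is 30 mm wide and runs from here 126 mm back towards sorter -x, rising 9 degrees; its walls reach 93 mm above the worktop at the far end.
- gate (a joint): Tilt of the seesaw gate, rad, -0.28 to +0.28; it rests on either stop, which one varies. Axis along sorter x at y = 0, 46 mm high. Positive: left (+y) end up, right end down, balls would run into the right cup; negative: the reverse. Top-heavy and free-turning: pressed a little past 0 it falls onto the other stop by itself and stays. Takes 1 to 2 N.
- pad_left (a point): Centre of the top of the flat rubber-topped thumb plate (31 x 32 mm) on the left (+y) end of the steel gate, a channel 124 x 31 mm. Up: 94 mm above the worktop, at sorter y = 30 mm; down: 71 mm, at y = 51 mm. A fingertip pressing straight down at y = 41 mm stays on the plate, meets it at about 97 mm and ends at about 74 mm.
- pad_right (a point): The same point on the right (-y) end of the gate, mirrored (sorter y negative).
- stop (a joint): Slide of the stop bar along sorter y, m, -0.038 to +0.038; near 0 its blade closes the chute in front of the balls. Pushed 27 mm or more to either side it lets the balls run. It stays where it is left; about 1 N moves it.
- stop_end_left (a point): Centre of the outer face of the round rubber button (20 mm across, 6 mm thick) on the left (+y) end of the steel stop bar. The bar lies along sorter y at x = -65 mm, 97 mm high, above the chute; 8 mm wide, 132 mm long over the buttons. Push this face towards -y. Free space around it; the easier end, as the right one is near the water bath.
- stop_end_right (a point): The same point on the button at the right (-y) end; push it towards +y. The tall water bath stands beside it, which leaves little room for a gripper.
- ball_1: Steel ball, 20 mm across; origin at its centre. First in the chute, against the stop blade.
- ball_2: The same, second in the chute.
- ball_3: The same, third in the chute.
- dropper_2: Bystander, loose: white dropper bottle with a red cap, 25 mm wide, 73 mm high; origin at the centre of its underside.
- dropper_3: Bystander, loose: brown dropper bottle with a green cap, 25 mm wide, 73 mm high; origin at the centre of its underside.
- bottle_white: Bystander, loose: white bottle with a screw cap, 39 mm wide, 150 mm high; origin at the centre of its underside.

How it is judged (in metres and radians):
On the way, in this order (a step that is already met when the one before it is completed fails the run):
1. the gate is rocked over onto its other stop while the stop bar still holds the balls (((distance of pad_left from where it was at the start of the episode above 0.0165 m and value of joint gate below -0.22 rad and value of joint stop between -0.012 and 0.012 m) or (distance of pad_left from where it was at the start of the episode above 0.0165 m and value of joint gate above 0.22 rad and value of joint stop between -0.012 and 0.012 m))), for 0.2 s.
2. all three balls have run into the cup at the end pressed down (((distance of pad_left from where it was at the start of the episode above 0.0165 m and value of joint gate below -0.22 rad and horizontal distance between each of ball_1, ball_2, ball_3 and cup_left below 0.038 m and height (world z) of each of ball_1, ball_2, ball_3 below 0.03 m) or (distance of pad_left from where it was at the start of the episode above 0.0165 m and value of joint gate above 0.22 rad and horizontal distance between each of ball_1, ball_2, ball_3 and cup_right below 0.038 m and height (world z) of each of ball_1, ball_2, ball_3 below 0.03 m))), for 0.2 s.
At the end, for the whole second after the job is handed in: The gate lies over on the other stop than at the start (beyond 0.22 rad, its thumb plate more than 16 mm from where it was), and all three balls lie in the cup at its lowered end (each within 38 mm of the cup's centre seen from above, its own centre below 30 mm), moving slower than 50 mm/s (((distance of pad_left from where it was at the start of the episode above 0.0165 m and value of joint gate below -0.22 rad and horizontal distance between each of ball_1, ball_2, ball_3 and cup_left below 0.038 m and height (world z) of each of ball_1, ball_2, ball_3 below 0.03 m) or (distance of pad_left from where it was at the start of the episode above 0.0165 m and value of joint gate above 0.22 rad and horizontal distance between each of ball_1, ball_2, ball_3 and cup_right below 0.038 m and height (world z) of each of ball_1, ball_2, ball_3 below 0.03 m)) and linear speed of each of ball_1, ball_2, ball_3 below 0.05 m/s); the robot touches nothing.
It fails at once if the robot touched a ball (over 0.5 N) (contact force between any of the arm, the fingers and ball_1 above 0.5 N or contact force between any of the arm, the fingers and ball_2 above 0.5 N or contact force between any of the arm, the fingers and ball_3 above 0.5 N).
It fails at once if a ball was lifted out of the sorter (height (world z) of any of ball_1, ball_2, ball_3 above 0.12 m).
It fails at once if a bystander was displaced by more than 20 mm (distance of any of dropper_2, dropper_3, bottle_white from where it was at the start of the episode above 0.02 m).
It also fails if it takes over 48 s, if anything falls off the work surface, if the arm or the gripper's body presses on something with over 40 N, if the wrist force passes 120 N, or if a joint passes its speed limit or range.

## Working session

There is one attempt and no reset: what is moved stays moved. The work goes in short steps, Python scripts to look and compute and a tool call to move; the robot and the scene stay as the last step left them, time stands still between calls to the robot, and variables do not carry over. Pictures are saved under pics/ and viewed, at most 10 in all, crops included, and the job is handed in when it is done.

Besides the shell and the picture viewer there is one more tool, called after "Call:" as name(argument=value, ...) on one line, values as JSON. servo_tool: Moves the arm, as the interface text tells. Its arguments: {"type":"object","properties":{"deltas":{"type":"array","items":{"type":"array"}},"grip":{"type":"number"}},"required":["deltas"]}

```bash
mkdir -p pics; cat > h.py <<'E'
import numpy as np, cv2
from workcell import ctrl, get_image, close_job, finder
from scipy.spatial.transform import Rotation as R
def world(p,u,v,d=None):
    d=p["depth"][int(v),int(u)] if d is None else d
    K=p["K"]; c=np.array([(u-K[0,2])*d/K[0,0],(v-K[1,2])*d/K[1,1],d,1.])
    return (p["pose"]@c)[:3]
def cloud(p):
    v,u=np.mgrid[0:384,0:512]; d=p["depth"]; K=p["K"]
    c=np.stack([(u-K[0,2])*d/K[0,0],(v-K[1,2])*d/K[1,1],d,np.ones_like(d)],-1)
    return (c@p["pose"].T)[...,:3]
E
python3 - <<'E'
from h import *
P={n:get_image(n) for n in("scene","side")}
for n,p in P.items():
    cv2.imwrite(f"pics/{n}1.png",p["frame"]); np.savez(f"/tmp/{n}.npz",**{k:p[k] for k in("frame","depth","K","pose")})
    W=cloud(p)
    for q in("sorter","gate","stop","pad_left","pad_right","stop_end_left","ball_1","cup_left","dropper_2","bottle_white"):
        for r in finder.silhouettes(q,p)[:3]:
            m=r["mask"]&(p["depth"]>0)
            print(n,q,round(r["score"],2),np.round(np.array(r["rect"])*[512,384,512,384]),np.median(W[m],0).round() if m.any() else None)
o=ctrl.get_obs();print(o);print(R.from_rotvec(o["orientation"]).as_matrix().round(3),ctrl.grip_point_offset)
E
```

```text
scene sorter 0.68 [255. 223.  77.  61.] [431. 209.  28.]
scene gate 0.81 [248. 200.  32.  19.] [472. 234.  57.]
scene gate 0.69 [255. 225.  76.  66.] [434. 209.  27.]
scene stop 0.46 [248. 199.  39.  14.] [413. 222.  99.]
scene pad_left 0.87 [248. 202.  40.  24.] [471. 236.  58.]
scene pad_right 0.71 [251. 202.  35.  21.] [471. 235.  57.]
scene pad_right 0.68 [253. 224.  76.  67.] [432. 209.  28.]
scene stop_end_left 0.81 [249. 201.  43.  13.] [419. 221.  98.]
scene ball_1 0.71 [255. 223.  73.  67.] [433. 209.  28.]
scene ball_1 0.65 [233. 220.  10.   8.] [360. 199.  90.]
scene cup_left 0.77 [255. 224.  74.  66.] [435. 209.  28.]
scene cup_left 0.59 [249. 201.  31.  19.] [471. 234.  54.]
scene dropper_2 0.74 [262. 235.  13.  35.] [400. 160.  34.]
scene dropper_2 0.62 [212. 237.  12.  14.] [343. 250.  19.]
side sorter 0.69 [258. 248. 138. 102.] [404. 264.  28.]
side gate 0.62 [249. 222.  46.  40.] [436. 292.  69.]
side stop 0.91 [281. 223.  47.  45.] [398. 236.  99.]
side pad_left 0.77 [247. 225.  48.  40.] [436. 293.  69.]
side pad_right 0.62 [246. 226.  48.  37.] [435. 293.  69.]
si
[... 479 characters left out ...]
664e+00, -5.52324818e-06,
        1.08860638e+00, -1.89879630e-02]), 'qvel': array([ 0.00114702,  0.00011085, -0.00175002, -0.00108566,  0.0004543 ,
       -0.00034108]), 'joint_torque': array([-1.83951845e-03, -5.44596899e+01, -2.74045783e+01,  6.43661781e-02,
        1.68772240e-02,  9.12877880e-06]), 'ee_pos': array([ 278.49521066, -559.50680038,  222.69123573]), 'orientation': array([ 3.05820420e+00,  7.18959464e-01, -3.08697558e-06]), 'ft_force': array([ 0.27658315, -0.01275364, -0.28484574]), 'moment': array([-0.00453301, -0.06163007,  0.00459521]), 'grasp_force': 0.0, 'width': 87.7615052153025}
[[ 0.895  0.446  0.   ]
 [ 0.446 -0.895 -0.   ]
 [-0.     0.    -1.   ]] 18.700000000000003
```

```bash
python3 - <<'E'
import numpy as np,cv2
a=cv2.imread("pics/scene1.png")[130:300,150:380];b=cv2.imread("pics/side1.png")[120:330,150:400]
cv2.imwrite("pics/c1.png",cv2.resize(a,(800,591)));cv2.imwrite("pics/c2.png",cv2.resize(b,(714,600)))
E
```

```text
(no output)
```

View pics/c1.png

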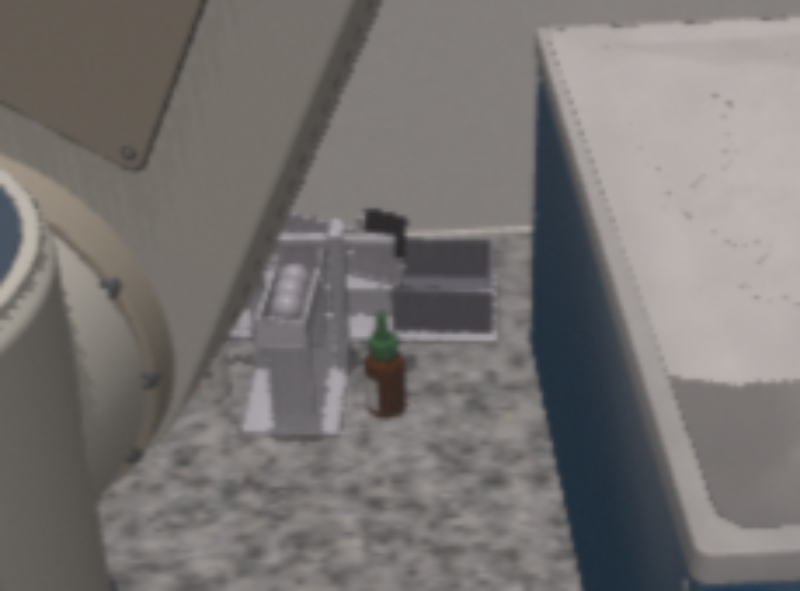

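View pics/c2.png

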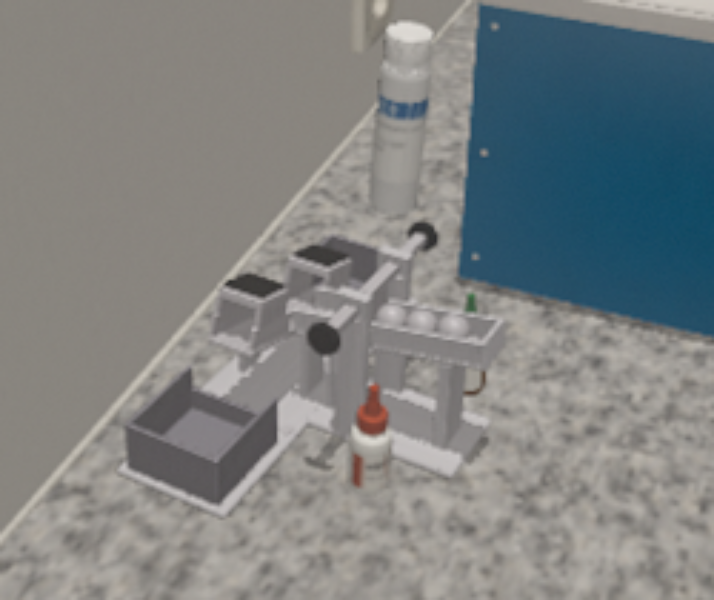

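Scene view: chute with balls, pads and the brown dropper to its right. Side view (crop): left pad at (254,287), right pad (320,256), buttons at (325,338) and (422,236), and the red-capped dropper near the left button. I'll measure these now.

```bash
python3 - <<'E'
from h import *
for n in("side","scene"):
    p=dict(np.load(f"/tmp/{n}.npz")); W=cloud(p); g=p["frame"].max(-1)
    m=((g<70)&(W[...,2]>50)&(W[...,2]<115)&(W[...,0]>280)&(W[...,0]<600)&(W[...,1]>50)&(W[...,1]<400)&(p["depth"]>0)).astype(np.uint8)
    k,l,s,c=cv2.connectedComponentsWithStats(m)
    for i in range(1,k):
        if s[i,4]>8: print(n,s[i],W[l==i].mean(0).round(),W[l==i].min(0).round(),W[l==i].max(0).round())
    f=p["frame"].astype(int)
    if n=="side":
        for nm,mm in(("red",(f[...,2]>110)&(f[...,1]<70)),("green",(f[...,1]>f[...,2]+40)&(f[...,1]>f[...,0]+20))):
            mm&=(W[...,2]>30)&(W[...,2]<90); print(nm,mm.sum(),np.median(W[mm],0))
    # posts top/bar
    b=(W[...,2]>95)&(W[...,2]<112)&(W[...,0]>330)&(W[...,0]<480)&(W[...,1]>120)&(W[...,1]<340)&(p["depth"]>0)
    q=W[b]; u,s_,vt=np.linalg.svd(q[:,:2]-q[:,:2].mean(0),full_matrices=False); print(n,"bar",b.sum(),q.mean(0).round(1),vt[0],s_, ((q[:,:2]-q[:,:2].mean(0))@vt[0]).min(),((q[:,:2]-q[:,:2].mean(0))@vt[0]).max())
E
```

```text
side [293 198  10   9  38] [439. 182. 101.] [433. 176.  92.] [446. 190. 106.]
side [254 206  17   7  64] [483. 233.  70.] [468. 217.  64.] [498. 249.  75.]
side [229 216  20   8  81] [433. 298.  94.] [416. 282.  89.] [449. 314.  98.]
side [258 233  11  11  87] [362. 283.  99.] [356. 275.  88.] [370. 289. 108.]
red 52 [340.78788246 261.30198934  55.95393823]
green 2 [405.44166612 165.50900505  70.94840531]
side bar 495 [400.6 242.1 100.6] [-0.51920702  0.85464851] [929.7320536  385.20457102] -75.02773560816432 57.87138155167722
scene [255 191  12  13  80] [469. 218.  82.] [433. 176.  68.] [498. 246. 109.]
scene [303 195   8  53 203] [456.  83.  83.] [422.  50.  51.] [495. 121. 115.]
scene bar 203 [419.1 206.8 101.7] [-0.64229698  0.76645586] [313.79053174 116.91404519] -35.90068413433408 41.152283473290005
```

```bash
python3 - <<'E'
from h import *
for n in("side","scene"):
    p=dict(np.load(f"/tmp/{n}.npz")); W=cloud(p)[p["depth"]>0]
    print(n,p["pose"][:3,3].round())
    for lo,hi in((120,200),(200,300),(300,420),(420,700)):
        q=W[(W[:,2]>lo)&(W[:,2]<hi)]
        print(lo,hi); c,_=np.histogramdd(q[:,:2],bins=[np.arange(-200,1001,100),np.arange(-700,801,100)][0:2])[0:2]; print(c.astype(int))
    o=np.array([451.5,274]); xa=np.array([.794,.607])
    q=W[(W[:,2]>120)&(np.abs((W[:,:2]-o)@[-.607,.794])<150)]; s=(q[:,:2]-o)@xa; print("x>20 pts",np.percentile(s[s>20],[0,2,10,50]) if (s>20).any() else None)
E
```

```text
side [-179.  513.  530.]
120 200
[[   0    0    0    0    0    0    0    0    0    0    0    0    0    0
     0]
 [   0    0    0    0    0    0    0    0    0    0    0    0    0    0
     0]
 [   0    0    0    0    0    0    0    0    0    0    0    0    0    0
     0]
 [   0    0    0    0    0    0    0    0    0    0    0    0  617    0
     0]
 [   0    0    0    0    0    0  927    0    0    0    0    0 1083  667
     0]
 [   0    0    0    0    0    0 2652 1004    0    0    0 1733 1139    0
     0]
 [   0    0    0    0    0    0    0 2312  714    0 1071 1232    0    0
     0]
 [   0    0    0    0    0    0    0    0    0  698  786    0    0    0
     0]
 [   0    0  158    0    0    0    0   59  695  538    0    0    0    0
     0]
 [   0    0   25  106    0    0    0  451  385    0    0    0    0    0
     0]
 [   0    0    0   29   36    0  256  227    0    0    0    0    0    0
     0]
 [   0    0    0    0    0  194  210    0    0    0    0    0    0    0
     0]]
200 300
[[   0    0    0    0    0    0    0    0    0    0    0    0    0    0
     0]
 [   0    0    0  
[... 6484 characters left out ...]
  0     0     0     0     0     0     0   785
   1167     0     0]
 [    0     0     0     0     0     0     0     0     0     0     0     0
      0     0     0]
 [    0     0     0     0     0     0     0     0     0     0     0     0
      0     0     0]
 [    0     0     0     0     0     0     0     0   836   246     0     0
      0     0     0]
 [    0     0     0     0     0     0     0   729   735     0     0     0
      0     0     0]
 [    0     0     0     0     0     0   620   645     0     0     0     0
      0     0     0]
 [    0     0     0     0     0     0   346     0     0     0     0     0
      0     0     0]]
x>20 pts [ 88.61278669  92.45289413  95.92194109 102.88297846]
```

View pics/side1.png

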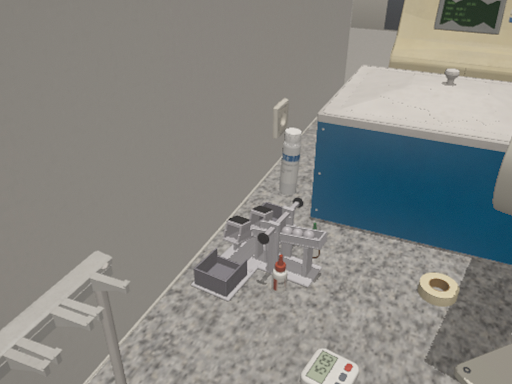

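View pics/scene1.png

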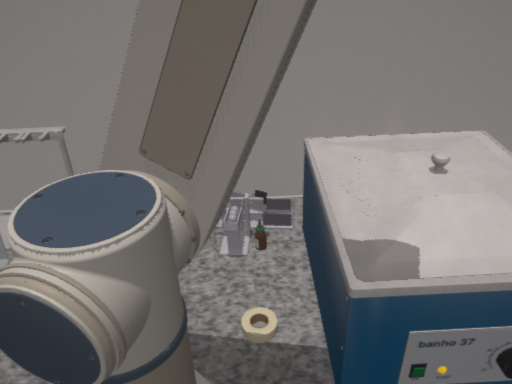

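The side view shows the wall behind the sorter, the bath to the right and a rack to the left. The scene view shows the same layout. The left pad is raised at (433,298,94) and the right one is down at (483,233,70). That puts the sorter origin near (451.5,274) with its y axis along (-.607,.794), and the left and right measurements agree on this.

Call:
servo_tool(deltas=[[[0,0,-40],[0,0,-0.1]],[[0,0,-80],[0,0,-0.19]],[[0,0,-120],[0,0,-0.19]],[[0,0,-160],[0,0,-0.19]],[[0,0,-200],[0,0,-0.19]]], grip=1)

```text
t: 1.52
ee_pos: [278.3, -559.1, 424.8]
orientation: [2.976, 1.006, -0.0]
ft_force: [0.2, -1.4, 0.1]
width: 58.2
grasp_force: 0.0
```

```bash
python3 - <<'E'
from h import *
o=np.array([451.5,274]); X=np.array([.794,.607]);Y=np.array([-.607,.794])
W=np.vstack([cloud(p)[p["depth"]>0] for p in (dict(np.load(f"/tmp/{n}.npz")) for n in("side","scene"))])
S=np.c_[(W[:,:2]-o)@X,(W[:,:2]-o)@Y,W[:,2]]
for nm,m in(("left",(S[:,1]>120)&(S[:,1]<600)&(S[:,0]>-300)&(S[:,0]<55)&(S[:,2]>110)),("right",(S[:,1]<-70)&(S[:,1]>-500)&(S[:,0]>-300)&(S[:,0]<40)&(S[:,2]>110)),("wall",(abs(S[:,1])<150)&(S[:,0]>50)&(S[:,2]>130))):
    print(nm,m.sum(),np.percentile(S[m],[0,1,10,50,90,99,100],axis=0).round())
obs=ctrl.get_obs();print(obs["ee_pos"],obs["width"],obs["t"]);print(R.from_rotvec(obs["orientation"]).as_matrix().round(3))
E
```

```text
left 54746 [[-116.  218.  110.]
 [-104.  243.  117.]
 [ -62.  267.  186.]
 [  41.  346.  289.]
 [  52.  450.  435.]
 [  55.  518.  475.]
 [  55.  567.  487.]]
right 31737 [[-300. -500.  110.]
 [-298. -487.  114.]
 [-280. -399.  147.]
 [-193. -219.  241.]
 [ -74. -157.  267.]
 [ -23. -148.  284.]
 [  40. -143.  299.]]
wall 21929 [[  66. -150.  130.]
 [  67. -148.  134.]
 [  70. -125.  164.]
 [  85.   15.  292.]
 [ 104.  128.  407.]
 [ 108.  148.  437.]
 [ 112.  150.  448.]]
[ 278.32248813 -559.13684468  424.77104469] 58.167180833732296 1.5167
[[ 0.795  0.607  0.   ]
 [ 0.607 -0.795 -0.   ]
 [-0.     0.    -1.   ]]
```

Call:
servo_tool(deltas=[[[34,-22,0],[0,0,0]],[[68,-44,0],[0,0,0]],[[102,-66,0],[0,0,0]],[[136,-88,0],[0,0,0]],[[170,-110,0],[0,0,0]]])

```text
t: 1.93
ee_pos: [347.0, -367.2, 422.8]
orientation: [2.976, 1.005, 0.0]
ft_force: [1.5, -0.1, -0.2]
width: 24.3
grasp_force: 0.0
```

Call:
servo_tool(deltas=[[[34,-22,0],[0,0,0]],[[68,-44,0],[0,0,0]],[[102,-66,0],[0,0,0]],[[136,-88,0],[0,0,0]],[[170,-110,0],[0,0,0]]])

```text
t: 2.35
ee_pos: [415.4, -176.5, 423.0]
orientation: [2.976, 1.005, 0.001]
ft_force: [1.4, -0.1, 0.0]
width: 0.9
grasp_force: 0.0
```

Call:
servo_tool(deltas=[[[34,-22,0],[0,0,0]],[[68,-44,0],[0,0,0]],[[102,-66,0],[0,0,0]],[[130,-90,0],[0,0,0]],[[159,-102,0],[0,0,0]]])

```text
t: 2.77
ee_pos: [479.2, 1.9, 423.0]
orientation: [-2.975, -1.008, -0.001]
ft_force: [0.8, 0.0, -0.1]
width: 0.5
grasp_force: 0.0
```

Call:
servo_tool(deltas=[[[14,-35,0],[0,0,0]],[[28,-70,0],[0,0,0]],[[42,-105,0],[0,0,0]],[[56,-140,0],[0,0,0]],[[70,-175,0],[0,0,0]]])

```text
t: 3.18
ee_pos: [428.5, 182.4, 422.9]
orientation: [-2.976, -1.006, -0.001]
ft_force: [0.5, -0.0, 0.3]
width: 0.3
grasp_force: 0.0
```

Call:
servo_tool(deltas=[[[14,-25,20],[0,0,0]],[[28,-50,45],[0,0,0]],[[42,-75,75],[0,0,0]],[[44,-101,105],[0,0,0]],[[44,-101,140],[0,0,0]]])

```text
t: 3.6
ee_pos: [401.9, 291.2, 282.3]
orientation: [-2.973, -1.01, -0.003]
ft_force: [0.5, 1.2, -0.0]
width: 0.5
grasp_force: 0.0
```

```bash
python3 - <<'E'
from h import *
p=get_image("wrist"); cv2.imwrite("pics/w1.png",p["frame"]); np.savez("/tmp/w1.npz",**{k:p[k] for k in("frame","depth","K","pose")})
o=ctrl.get_obs();print(o["ee_pos"],p["pose"].round(2))
for q in("pad_left","pad_right","stop_end_left","stop_end_right","dropper_2"):
    for r in finder.silhouettes(q,p)[:2]: print(q,round(r["score"],2),np.round(np.array(r["rect"])*[512,384,512,384]))
E
```

```text
[398.99918899 287.39903302 275.17713352] [[ 6.1000e-01 -7.6000e-01 -2.2000e-01  4.6338e+02]
 [-7.9000e-01 -5.9000e-01 -1.7000e-01  3.3948e+02]
 [-0.0000e+00  2.8000e-01 -9.6000e-01  4.4314e+02]
 [ 0.0000e+00  0.0000e+00  0.0000e+00  1.0000e+00]]
pad_left 0.81 [289. 142. 106.  36.]
pad_left 0.39 [480. 106.  65.  34.]
pad_right 0.88 [291. 140. 106.  35.]
stop_end_left 0.89 [291. 199. 116.  15.]
stop_end_right 0.66 [291. 202. 119.  18.]
dropper_2 0.81 [325. 215.  22.  22.]
dropper_2 0.73 [241. 207.  14.  24.]
```

View pics/w1.png

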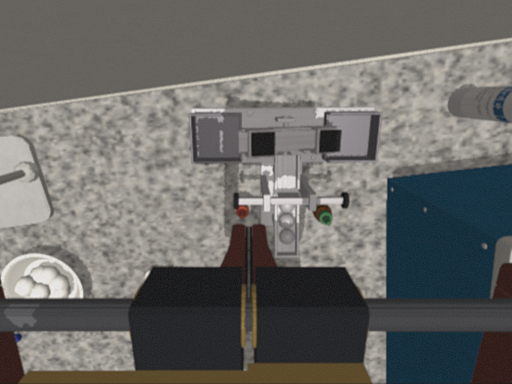

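The wrist view shows the left pad at (262,143), the right pad at (329,140), the buttons at (236,201) and (346,200), and the red dropper at (243,211), just robot-side of the left button.

```bash
python3 - <<'E'
from h import *
p=dict(np.load("/tmp/w1.npz")); W=cloud(p); g=p["frame"].max(-1)
o=np.array([451.5,274]); X=np.array([.794,.607]);Y=np.array([-.607,.794])
S=np.dstack([(W[...,:2]-o)@X,(W[...,:2]-o)@Y,W[...,2]])
m=((g<60)&(S[...,2]>55)&(S[...,2]<115)&(abs(S[...,1])<110)&(abs(S[...,0])<110)).astype(np.uint8)
k,l,s,c=cv2.connectedComponentsWithStats(m)
for i in range(1,k):
    if s[i,4]>8: q=S[l==i];print(s[i],q.mean(0).round(1),q.min(0).round(),q.max(0).round())
f=p["frame"].astype(int); r=(f[...,2]>f[...,1]+60)&(S[...,2]>45)&(S[...,2]<90)&(abs(S[...,1])<110)
print("red",r.sum(),np.median(S[r],0))
t=ctrl.get_obs()["ee_pos"]; print("tcp S",(t[:2]-o)@X,(t[:2]-o)@Y,t[2])
E
```

```text
[320 130  21  23 420] [  5.1 -50.4  69.9] [ -8. -63.  65.] [ 18. -38.  74.]
[252 132  23  24 500] [ 4.2 29.6 93. ] [-8. 17. 88.] [17. 41. 99.]
[234 193   5  16  65] [-58.8  59.8 103.3] [-68.  57.  96.] [-52.  62. 107.]
[341 193   8  15  79] [-58.1 -64.6 102. ] [-67. -68.  90.] [-51. -63. 107.]
red 28 [-84.88151839  52.38391792  52.48534168]
tcp S -28.80326589619845 39.60937414848429 284.97058236146864
```

Call:
servo_tool(deltas=[[[15,-2,35],[0,0,0]],[[30,-2,70],[0,0,0]],[[30,-2,105],[0,0,0]],[[30,-2,140],[0,0,0]],[[30,-2,165],[0,0,0]]])

```text
t: 4.32
ee_pos: [427.1, 307.4, 117.4]
orientation: [-2.976, -1.003, -0.003]
ft_force: [0.1, -0.5, 0.0]
width: 0.1
grasp_force: 0.0
```

Call:
servo_tool(deltas=[[[0,0,0],[0,0,0]],[[0,0,4],[0,0,0]],[[0,0,8],[0,0,0]],[[0,0,12],[0,0,0]],[[0,0,16],[0,0,0]]])

```text
t: 4.73
ee_pos: [427.0, 308.3, 103.3]
orientation: [-2.975, -1.005, -0.006]
ft_force: [0.1, -0.9, -0.3]
width: 0.6
grasp_force: 0.0
```

Call:
servo_tool(deltas=[[[0,0,4],[0,0,0]],[[0,0,8],[0,0,0]],[[0,0,12],[0,0,0]],[[0,0,16],[0,0,0]],[[0,0,19],[0,0,0]]])

```text
t: 5.15
ee_pos: [425.6, 307.6, 82.4]
orientation: [2.976, 1.007, 0.0]
ft_force: [0.5, -1.4, 0.1]
width: 0.1
grasp_force: 0.0
```

Call:
servo_tool(deltas=[[[0,0,3],[0,0,0]],[[0,0,5],[0,0,0]],[[0,0,7],[0,0,0]],[[0,0,8],[0,0,0]],[[0,0,8],[0,0,0]]])

```text
t: 5.57
ee_pos: [425.7, 307.3, 74.7]
orientation: [2.976, 1.006, -0.001]
ft_force: [-0.9, -1.2, 2.3]
width: -0.0
grasp_force: 0.8
```

Now lift and check.

Call:
servo_tool(deltas=[[[0,0,-20],[0,0,0]],[[0,0,-55],[0,0,0]],[[0,0,-90],[0,0,0]],[[0,0,-90],[0,0,0]],[[0,0,-90],[0,0,0]]])

```text
t: 5.98
ee_pos: [427.0, 308.3, 166.6]
orientation: [-2.975, -1.005, -0.007]
ft_force: [-1.0, 0.6, -0.0]
width: 0.3
grasp_force: 0.0
```

```bash
cat > look.py <<'E'
from h import *
import sys
o=np.array([451.5,274]); X=np.array([.794,.607]);Y=np.array([-.607,.794])
P={n:get_image(n) for n in("side","wrist")}
for n,p in P.items():
    cv2.imwrite(f"pics/{n}_{sys.argv[1]}.png",p["frame"]); W=cloud(p); g=p["frame"].max(-1)
    S=np.dstack([(W[...,:2]-o)@X,(W[...,:2]-o)@Y,W[...,2]])
    m=((g<65)&(S[...,2]>55)&(S[...,2]<115)&(abs(S[...,1])<110)&(abs(S[...,0])<110)).astype(np.uint8)
    k,l,s,c=cv2.connectedComponentsWithStats(m)
    for i in range(1,k):
        if s[i,4]>15: q=S[l==i];print(n,s[i],q.mean(0).round(1),q.min(0).round(),q.max(0).round())
t=ctrl.get_obs()["ee_pos"]; print("tcp S",(t[:2]-o)@X,(t[:2]-o)@Y,t[2])
E
python3 look.py 2
```

```text
side [248 197  18  13 136] [  0.9 -31.6  93. ] [-12. -47.  89.] [ 14. -19.  97.]
side [294 198   9   9  32] [-66.6 -64.9 101.4] [-73. -69.  92.] [-58. -62. 107.]
side [223 230  20  14 166] [-0.2 49.4 70. ] [-12.  36.  65.] [13. 62. 75.]
side [258 233  11  11  84] [-66.  61.  99.] [-74.  56.  90.] [-57.  64. 106.]
wrist [226 177  31  31 890] [ 4.5 49.5 69.7] [-9. 37. 65.] [17. 63. 75.]
wrist [ 325  183   39   34 1144] [  5.2 -30.9  92.7] [ -8. -44.  87.] [ 18. -18.  98.]
wrist [375 264  13  24 212] [-56.7 -64.6 100.6] [-67. -68.  89.] [-50. -63. 106.]
tcp S -0.659545525240286 42.25362544327824 164.1603428584113
```

Call:
servo_tool(deltas=[[[-30,-28,0],[0,0,0]],[[-62,-58,0],[0,0,0]],[[-62,-58,25],[0,0,0]],[[-62,-58,55],[0,0,0]],[[-62,-58,76],[0,0,0]]])

```text
t: 6.5
ee_pos: [339.3, 315.1, 86.2]
orientation: [2.975, 1.007, -0.004]
ft_force: [-0.5, 0.3, -0.4]
width: 0.4
grasp_force: 0.0
```

Call:
servo_tool(deltas=[[[0,0,0],[0,0,0]],[[0,5,0],[0,0,0]],[[0,10,0],[0,0,0]],[[0,15,0],[0,0,0]],[[0,20,0],[0,0,0]]])

```text
t: 6.92
ee_pos: [354.5, 300.0, 89.7]
orientation: [-2.976, -1.005, -0.003]
ft_force: [-0.5, 0.8, 0.3]
width: 0.3
grasp_force: 0.0
```

```bash
python3 look.py 3; python3 -c "
import cv2
a=cv2.imread('pics/side_3.png')[150:310,180:380];b=cv2.imread('pics/wrist_3.png')[100:384,150:450]
cv2.imwrite('pics/c3.png',cv2.hconcat([cv2.resize(a,(400,320)),cv2.resize(b,(338,320))]))"
```

```text
side [293 198  10   9  34] [-66.3 -65.  101. ] [-72. -70.  91.] [-54. -63. 106.]
side [224 234  16  11  91] [-1.  54.4 68.6] [-13.  46.  66.] [12. 62. 72.]
side [265 234   4  10  28] [-71.2  60.4  99.3] [-74.  56.  90.] [-67.  63. 105.]
wrist [ 438  100   72   54 3344] [  4.9 -30.6  92.6] [ -8. -44.  87.] [ 17. -17.  98.]
wrist [ 278  102   50   48 2225] [ 4.  49.5 69.6] [-9. 37. 64.] [17. 63. 75.]
wrist [230 225  37  24 672] [-48.7  80.3 103.2] [-53.  71.  88.] [-48.  89. 115.]
wrist [503 232   9   9  52] [-55.3 -63.3  90.5] [-58. -64.  87.] [-52. -62.  94.]
wrist [280 234  14  33 426] [-58.1  60.4 101.4] [-91.  57.  55.] [-51.  63. 106.]
wrist [506 259   6   4  20] [-67.7 -63.5  94.6] [-69. -65.  92.] [-66. -63.  97.]
wrist [438 271  20  15 110] [-98.6 -54.5  62.2] [-102.  -58.   55.] [-96. -52.  69.]
tcp S -61.42898502731639 79.39151749415227 89.52077643865141
```

View pics/c3.png

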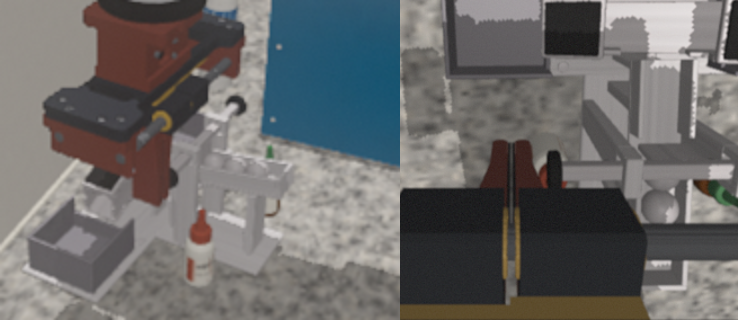

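Left half: the fingertips are beside the left button and the dropper is clear. Right half: the tip (510,150) is in line with the button (555,170), with a gap of about 8 mm. Pushing now.

Call:
servo_tool(deltas=[[[0,5,0],[0,0,0]],[[0,10,0],[0,0,0]],[[0,15,0],[0,0,0]],[[0,20,0],[0,0,0]],[[0,25,0],[0,0,0]]])

```text
t: 7.43
ee_pos: [369.0, 280.0, 88.8]
orientation: [-2.976, -1.006, -0.001]
ft_force: [-0.4, 0.8, 0.5]
width: -0.1
grasp_force: 0.5
```

Call:
servo_tool(deltas=[[[0,4,0],[0,0,0]],[[0,8,0],[0,0,0]],[[0,12,0],[0,0,0]],[[0,14,0],[0,0,0]],[[0,14,0],[0,0,0]]])

```text
t: 7.85
ee_pos: [377.2, 268.7, 88.6]
orientation: [2.976, 1.005, -0.001]
ft_force: [-0.3, -0.1, 0.5]
width: 0.4
grasp_force: 0.0
```

Call:
servo_tool(deltas=[[[0,0,0],[0,0,0]],[[0,0,0],[0,0,0]],[[0,0,0],[0,0,0]],[[0,0,0],[0,0,0]],[[0,0,0],[0,0,0]]])

```text
t: 8.27
ee_pos: [376.9, 269.2, 88.7]
orientation: [2.976, 1.006, -0.0]
ft_force: [0.8, 0.2, 1.2]
width: 0.6
grasp_force: 0.0
```

```bash
python3 look.py 4; python3 -c "
import cv2
a=cv2.imread('pics/side_4.png')[150:310,180:380];b=cv2.imread('pics/wrist_4.png')[50:384,100:450]
cv2.imwrite('pics/c4.png',cv2.hconcat([cv2.resize(a,(400,320)),cv2.resize(b,(335,320))]))"
```

```text
side [301 191   9   9  32] [-66.2 -94.8 100.7] [-72. -99.  91.] [-57. -92. 106.]
side [227 231  16  13  94] [-5.5 49.1 69.8] [-12.  36.  65.] [ 5. 62. 74.]
wrist [ 367   98   66   55 3208] [  4.8 -30.8  92.7] [ -9. -44.  87.] [ 18. -17.  97.]
wrist [ 214  100   46   49 2135] [ 3.9 49.3 69.7] [-9. 37. 64.] [17. 63. 75.]
wrist [229 225  48  37 846] [-50.6  39.9 102.5] [-68.  28.  56.] [-48.  52. 115.]
wrist [491 230  21  36 385] [-57.6 -93.6  96.4] [-70. -98.  86.] [-50. -92. 103.]
wrist [392 276  10   9  53] [-98.  -55.6  65. ] [-100.  -58.   62.] [-96. -54.  69.]
tcp S -62.13623576392606 41.44390073254023 88.65347976654125
```

View pics/c4.png

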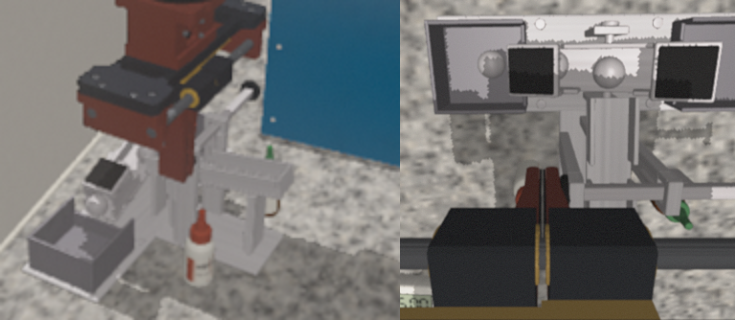

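The bar has moved about 30 mm. The balls are running: one is over the left cup at (490,65), one is at the pad and one is on the gate at (608,72). Backing off and raising the tool while they finish.

Call:
servo_tool(deltas=[[[0,-10,0],[0,0,0]],[[0,-25,0],[0,0,0]],[[0,-45,0],[0,0,0]],[[0,-45,-30],[0,0,0]],[[0,-45,-70],[0,0,0]]])

```text
t: 8.78
ee_pos: [346.8, 304.3, 156.8]
orientation: [2.973, 1.007, -0.011]
ft_force: [1.5, 0.0, 0.3]
width: 0.3
grasp_force: 0.0
```

Call:
servo_tool(deltas=[[[0,0,-40],[0,0,0]],[[0,0,-80],[0,0,0]],[[0,0,-80],[0,0,0]],[[0,0,-80],[0,0,0]],[[0,0,-80],[0,0,0]]])

```text
t: 9.2
ee_pos: [349.0, 304.9, 238.2]
orientation: [2.976, 1.006, -0.001]
ft_force: [0.2, -0.1, -1.0]
width: 0.5
grasp_force: 0.0
```

```bash
python3 look.py 5; python3 -c "
import cv2
a=cv2.imread('pics/side_5.png')[150:310,180:380];b=cv2.imread('pics/wrist_5.png')[50:384,100:450]
cv2.imwrite('pics/c5.png',cv2.hconcat([cv2.resize(a,(400,320)),cv2.resize(b,(335,320))]))"
```

```text
side [301 191   9   8  30] [-65.9 -95.3 101. ] [-72. -97.  92.] [-56. -92. 107.]
side [268 224   9  10  72] [-65.4  31.2  98.9] [-73.  28.  90.] [-58.  34. 107.]
side [224 230  19  14 124] [-2.4 49.4 69.9] [-13.  35.  65.] [ 9. 63. 75.]
wrist [359  99  32  27 794] [  4.7 -30.7  92.7] [ -8. -44.  88.] [ 17. -18.  98.]
wrist [273 100  27  26 688] [ 3.5 49.7 69.6] [-9. 37. 64.] [16. 63. 74.]
wrist [303 171   7  19 116] [-59.2  31.2  99.5] [-68.  28.  64.] [-52.  33. 106.]
wrist [428 170  15  19 183] [-58.  -94.8 101.1] [-68. -99.  88.] [-50. -93. 107.]
wrist [371 201   8   8  41] [-98.1 -54.9  60.7] [-101.  -58.   55.] [-95. -52.  69.]
tcp S -63.28279588402004 86.52709649760133 237.05500724213968
```

View pics/c5.png

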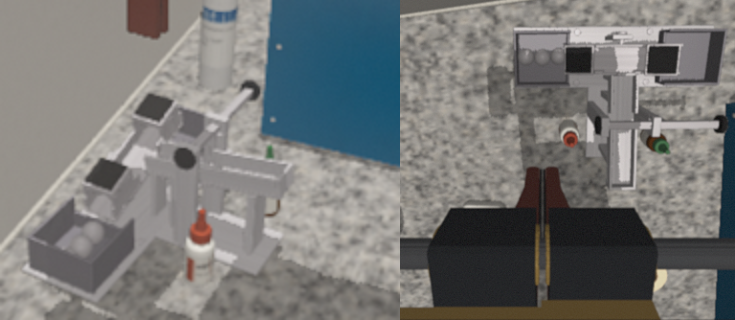

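The wrist half shows three balls in a row in the left cup, at (525,57), (541,57) and (558,57), with the chute empty and both droppers standing. I'll check their heights and whether they've settled.

Call:
servo_tool(deltas=[[[0,0,0],[0,0,0]],[[0,0,0],[0,0,0]],[[0,0,0],[0,0,0]],[[0,0,0],[0,0,0]],[[0,0,0],[0,0,0]]])

```text
t: 9.72
ee_pos: [349.7, 304.8, 238.3]
orientation: [2.976, 1.006, -0.001]
ft_force: [-0.3, -0.5, 0.4]
width: 0.1
grasp_force: 0.0
```

```bash
python3 - <<'E'
from h import *
o=np.array([451.5,274]); X=np.array([.794,.607]);Y=np.array([-.607,.794])
p=get_image("wrist");W=cloud(p);S=np.dstack([(W[...,:2]-o)@X,(W[...,:2]-o)@Y,W[...,2]])
for r in finder.silhouettes("ball_1",p): print(round(r["score"],2),np.round(np.array(r["rect"])*[512,384,512,384]),np.median(S[r["mask"]],0).round())
m=(S[...,1]>55)&(S[...,1]<130)&(abs(S[...,0])<40)
for y in range(56,130,4):
    q=S[m&(abs(S[...,1]-y)<2)&(abs(S[...,0]-3)<8)]; print(y,len(q),np.percentile(q[:,2],[5,50,95]).round() if len(q) else "")
E
```

```text
0.78 [261. 111.  20.  20.] [ 6. 70. 24.]
0.7 [231. 112.  19.  16.] [  5. 108.  24.]
0.51 [247. 113.  16.  22.] [ 5. 88. 24.]
56 49 [66. 68. 69.]
60 63 [65. 67. 68.]
64 87 [22. 61. 67.]
68 48 [21. 26. 27.]
72 42 [19. 25. 27.]
76 49 [ 6. 21. 25.]
80 39 [ 6. 19. 24.]
84 55 [21. 24. 27.]
88 42 [21. 26. 27.]
92 55 [21. 25. 27.]
96 38 [ 6. 20. 24.]
100 48 [ 6. 20. 25.]
104 44 [20. 24. 27.]
108 51 [21. 26. 27.]
112 43 [21. 24. 27.]
116 50 [ 7. 22. 29.]
120 52 [18. 37. 39.]
124 13 [-2. -1.  0.]
128 45 [-2. -1.  0.]
```

All three balls lie on the cup floor, with tops about 27 mm high, at ys 70, 88 and 108. The cup centre is near 90, so they are all within 38 mm. The gate is over and the arm is clear.

```bash
python3 -c "
from workcell import close_job
print(close_job())"
```

```text
the job is handed in; nothing more can be done
None
```

The gate is rocked over onto its left stop, all three balls lie in the left cup, the droppers still stand beside the sorter and the arm is clear; the job is handed in, and no verdict was returned.

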